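# Set the leather paring machine's thickness dial and lock it

### The job

Set the paring thickness for the next leather: turn the big dial on top of the grey paring machine clockwise until its pointer stands at the small rider clipped on the rim of the scale plate. Then turn the smaller lock ring above the dial clockwise until it is firmly hand-tight on the dial, by feel and without forcing it, so that the dial keeps its setting, and let go. Leave everything else on the bench where it is.

Things in the scene. Friction and masses are not known exactly. Their poses are not given: they have to be found in the camera images.
- parer: Leather paring machine: grey cast frame bolted to the bench, base 200 x 120 mm, overarm carrying a round graduated scale plate, 100 mm in diameter, top 140 mm above the bench. Origin: on the bench under the upright axis shared by plate, dial and ring; x from the blade side to the column side, z up. Only rider, dial, ring and stud rise above the plate; the fixed 13 mm stud ends at 186 mm.
- dial: Thickness dial: round knurled aluminium grip, 56 mm in diameter, spanning 146 to 163 mm above the bench, flat top. Origin: on the axis, on the scale plate; x along its pointer. Turns about z, stiffly (0.6 N m either way), and stays where left. Starts with the pointer 0.5 to 1.5 rad short of the rider: turn clockwise seen from above; it can pass the rider.
- dial_grip (a point): Point on the axis at the middle height of the dial's grip, 154.5 mm above the bench.
- pointer_tip (a point): Tip of the dial's low dark pointer, 40 mm from the axis, 2 mm above the scale plate. Pointer and rider are under 4 mm high: fingertips kept 6 mm above the plate pass over both.
- rider: Rider: small dark steel index tab, 7 mm wide, under 4 mm high, clamped fast over the scale plate's rim, 40 to 54 mm from the axis; it marks the wanted setting. Origin: on the axis, on the scale plate; x through the middle of the tab.
- rider_mark (a point): Middle of the rider's inner edge, 40 mm from the axis, 2 mm above the scale plate. The pointer's tip meets this point at the wanted setting.
- lock_ring: Lock ring: knurled steel, 36 mm in diameter, 16 mm high, on the stud's right-hand thread (6 mm per turn) above the dial; clockwise from above tightens it onto the dial's top. Origin: on the axis at its underside, 163.5 to 164.7 mm above the bench at the start. It runs easily (0.06 N m) and meets the dial after 0.5 to 1.7 rad; where is not marked and must be felt.
- ring_grip (a point): On the axis, 9 mm above the lock ring's underside. Once the ring meets the dial it squeezes a thin fibre washer: the turning torque rises evenly, about 0.06 N m per 0.1 rad (read at rest after a small step, 0.1 to 0.15 N m less). Firmly tight: turned with 0.35 to 0.55 N m; over 0.6 N m is forced and crushes the washer, and still more drags the dial round. It stays tight when let go.
- book: Bystander: closed brown book, 130 x 190 x 28 mm, lying loose beside the machine. Origin: centre of its underside.
- paste_jar: Bystander: white paste jar with lid, 68 mm in diameter, 75 mm high, loose. Origin: centre of its underside.
- bone_folder: Bystander: flat bone folder, 160 x 20 x 4 mm, loose. Origin: centre of its underside.
- blade_box: Bystander: small cardboard box of blades, 62 x 36 x 18 mm, loose. Origin: centre of its underside.
- weight: Bystander: dark steel weight with a knob, 60 mm in diameter, 64 mm high, loose. Origin: centre of its underside.
- paste_brush: Bystander: wooden brush, 190 mm long, lying loose. Origin: middle of its underside.
- paring_knife: Bystander: wooden-handled paring knife, 170 mm long, lying loose. Origin: on the bench, near its middle.

How it is judged:
On the way, in this order (a step that is already met when the one before it is completed fails the run):
1. the dial's pointer stands at the rider (tip within 3.5 mm of the rider's middle) while the lock ring is still slack (horizontal distance between pointer_tip and rider_mark below 0.0035 m and contact force between lock_ring and dial below 10 N), for 0.2 s.
2. the lock ring is tightened onto the dial (bears on it with over 35 N) (contact force between lock_ring and dial above 35 N), for 0.2 s.
At the end, for the whole second after the job is handed in: The pointer's tip stands within 3.5 mm of the middle of the rider's inner edge (inside the rider's 7 mm width), the lock ring is tight, bearing on the dial with more than 35 N (about 0.3 N m or more was put on it), and dial and ring are at rest (horizontal distance between pointer_tip and rider_mark below 0.0035 m and contact force between lock_ring and dial above 35 N and angular speed of each of dial, lock_ring below 0.05 rad/s); the robot touches nothing.
It fails at once if the lock ring is forced and its washer crushed: it bears on the dial with over 90 N (over 0.6 N m on the ring) (contact force between lock_ring and dial above 90 N).
It fails at once if a thing on the bench is pushed over 15 mm from its place (distance of any of book, paste_jar, bone_folder, blade_box, weight, paste_brush, paring_knife from where it was at the start of the episode above 0.015 m).
It fails at once if the rider is shifted (distance of rider_mark from where it was at the start of the episode above 0.004 m).
It also fails if it takes over 72 s, if anything falls off the work surface, if the arm or the gripper's body presses on something with over 40 N, if the wrist force passes 120 N, or if a joint passes its speed limit or range.

### The arm

A 6-joint arm with a two-finger parallel gripper is mounted at the origin on the work surface. World frame = base frame: x ahead of the robot, y to its left, z up, the work surface at z = 0. Lengths are in m, angles in rad, forces in N, time in s.
With the tool pointing down it reaches from about 0.375 to 0.975 m from the base axis. Payload 3.8 kg.
Tool frame: the origin (TCP) lies midway between the tips of the shut fingers; the grasp point (between the pads) lies 19 mm behind it; z points along the fingers, y is the line along which they close (so a half turn about z gives the same grasp; the last joint's range is limited). The gripper opens to 85 mm and grips with 20 to 120 N. Pads are 22 mm wide; open, the fingers measure 114 mm over their backs; the gripper's body (76 mm by 85 mm) begins 54 mm behind the grasp point. The pads swing forward as they close: fully open they stand 13 mm farther back than shut.
Start: joints at [1.217, 0.264, 1.604, -0, 1.274, -0.037], TCP at [0.21, 0.641, 0.231] pointing down, gripper open.
Joint ranges: [-2.63, 2.63], [-0.94, 2.18], [0.31, 2.57], [-1.31, 4.45], [0, 2.66], [-2.55, 2.55]. Speed limits (rad/s): [2.57, 2.57, 3.14, 3.14, 3.14, 3.14].

### API

Orientations are given as a 3x3 rotation matrix whose columns are the frame's x, y, z axes.
In Python, from rig import ctrl, fingers, get_state, optics gives the robot as it stands. Calls block until the motion is done:
- ctrl.move_to(position, orientation): joint-space move of the TCP to a pose.
- ctrl.servo_line(position, rotation=None, velocity=0.15): straight line of the TCP; rotation=None keeps the orientation; velocity is the mean speed in m/s.
- ctrl.movej(angles): joint-space move.
- fingers.gripper_to(opening, effort=None): opening from 0.0 (shut) to 1.0 (fully open); effort is the grip in N (None keeps the last); returns when the fingers have stopped.
- ctrl.wait(seconds).
- ctrl.ik(position, orientation): joint angles nearest the present ones, or None.
- get_state(): the state.
- optics.camera(name): name is "side" or "top" or "wrist"; returns a dict with "img" (400x640x3 uint8, red, green, blue), "fx", "fy", "cx", "cy" (pixels), "D" ([k1, k2, p1, p2, k3] as OpenCV has them; the pictures are not rectified), "R" (3x3) and "t" (3): a world point X has camera coordinates R X + t. Camera axes: x right, y down, z forward; pixel columns grow to the right and rows downward; lengths in m; the calibration is good to about 2 mm. A picture is of the moment at which its call begins. There is no depth.
A pose or a line that the arm cannot do raises ctrl.IKError and nothing moves.
- ctrl.hand_in(): hands the job in; it is judged then, once.
The state is a dict: "t": time; "joints": joint angles; "qvel": joint speeds; "tau": joint torques, N m; "tcp_pos": TCP position; "tool_rot": TCP orientation; "contact_force": force on the tool from outside, world axes, zero at the start; "moment": the same for the moment, N m; "finger_gap": opening from 0.0 (shut) to 1.0 (fully open); "gripper_force": force on a finger pad.
Only numpy, scipy, OpenCV 4.12 (cv2) and the standard library are available. Lean on these libraries where they do the work, as an engineer would, in place of code of your own. Each camera call takes 0.05 s, during which the arm holds its last target. There are 200 camera calls.

## Working session

There is one attempt and no reset: what is moved stays moved. The work goes in short steps, each a Python script; the robot and the scene stay as the last script left them, time stands still between calls to the robot, and variables do not carry over. Pictures are saved under pics/ and viewed, at most 10 in all, crops included, and the job is handed in when it is done.

```bash
ls; mkdir -p pics
python3 - <<'E'
from rig import ctrl, fingers, get_state, optics
import cv2, numpy as np
s=get_state(); print(s['t'],s['contact_force'],s['moment'],s['finger_gap'])
ims=[]
for n in ("top","side","wrist"):
    c=optics.camera(n); cv2.imwrite(f"pics/{n}0.png",c["img"][:,:,::-1]); print(n,c["fx"],c["cx"],c["cy"],c["D"],(-np.array(c["R"]).T@c["t"]).round(3),np.array(c["R"]).round(2).tolist())
E
```

```text
pics
0.0 [ 0.21302726 -0.53409528 -0.08547796] [ 0.00664704 -0.0186628  -0.0398992 ] 1.000216334006365
top 485.31176316847916 318.64525555099624 205.56092912973568 [-0.10571586  0.          0.          0.          0.        ] [0.476 0.059 1.221] [[-0.02, -1.0, -0.0], [-0.99, 0.02, -0.1], [0.1, -0.0, -0.99]]
side 489.8236600989634 319.0905036280865 200.72905976472484 [-0.02122744  0.          0.          0.          0.        ] [-0.022 -0.56   1.049] [[0.7, -0.71, -0.01], [-0.52, -0.5, -0.69], [0.49, 0.49, -0.72]]
wrist 319.9274182091115 320.9236687964871 196.99034914616556 [0.020476 0.       0.       0.       0.      ] [0.144 0.661 0.373] [[0.31, 0.95, -0.0], [0.91, -0.3, 0.27], [0.26, -0.09, -0.96]]
```

View pics/top0.png

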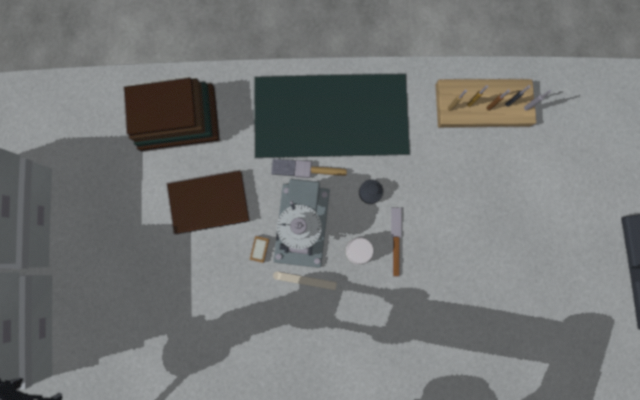

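View pics/side0.png

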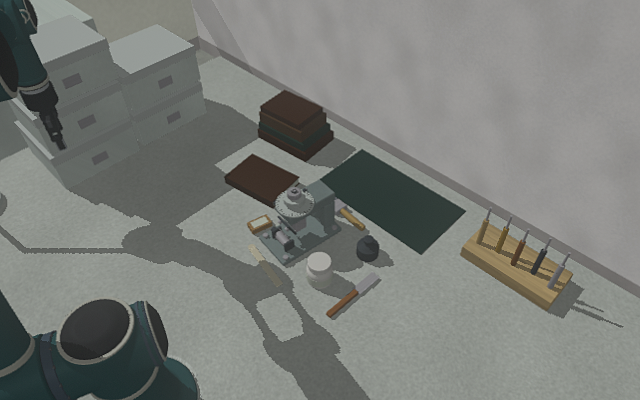

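The plate is near (300,227) in the top view and (295,203) in the side view, and its surroundings are crowded but low. I'll triangulate it and go above.

```bash
cat > h.py <<'E'
import cv2, numpy as np
from rig import ctrl, fingers, get_state, optics
def ray(c,uv):
    K=np.array([[c["fx"],0,c["cx"]],[0,c["fy"],c["cy"]],[0,0,1]])
    p=cv2.undistortPoints(np.array([[uv]],float),K,np.array(c["D"],float))[0,0]
    R=np.array(c["R"]); return -R.T@np.array(c["t"]), R.T@np.array([p[0],p[1],1])
def onz(c,uv,z):
    o,d=ray(c,uv); return o+d*(z-o[2])/d[2]
def rot(yaw): # tool down, tool x at yaw
    a,b=np.cos(yaw),np.sin(yaw); return np.array([[a,b,0],[b,-a,0],[0,0,-1.]])
def pic(n,name):
    c=optics.camera(n); cv2.imwrite(f"pics/{name}.png",c["img"][:,:,::-1]); return c
E
python3 - <<'E'
from h import *
print(np.array(get_state()["tool_rot"]).round(2).tolist())
c=optics.camera("top"); p=onz(c,(300,227),.14); print(p)
s=optics.camera("side"); print(onz(s,(295,204),.14))
for y in np.arange(-3,3.1,.5):
    q=ctrl.ik([p[0],p[1],.30],rot(y)); print(y, None if q is None else np.round(q,2))
E
```

```text
[[-0.95, 0.31, -0.0], [0.31, 0.95, -0.0], [0.0, -0.0, -1.0]]
[0.54179737 0.10098011 0.14      ]
[0.53896428 0.09491636 0.14      ]
-3.0 [ 0.14 -0.01  1.78 -0.    1.37 -1.57]
-2.5 [ 0.14 -0.01  1.78 -0.    1.37 -2.07]
-2.0 None
-1.5 None
-1.0 None
-0.5 [ 0.14 -0.01  1.78 -0.    1.37  2.21]
0.0 [ 0.14 -0.01  1.78 -0.    1.37  1.71]
0.5 [ 0.14 -0.01  1.78 -0.    1.37  1.21]
1.0 [ 0.14 -0.01  1.78 -0.    1.37  0.71]
1.5 [ 0.14 -0.01  1.78 -0.    1.37  0.21]
2.0 [ 0.14 -0.01  1.78 -0.    1.37 -0.29]
2.5 [ 0.14 -0.01  1.78 -0.    1.37 -0.79]
3.0 [ 0.14 -0.01  1.78 -0.    1.37 -1.29]
```

Run:
```python
from h import *
ctrl.move_to([.54,.098,.29],rot(2.9))
c=pic("wrist","w1"); print(get_state()["t"])
```

```text
2.575
```

View pics/w1.png

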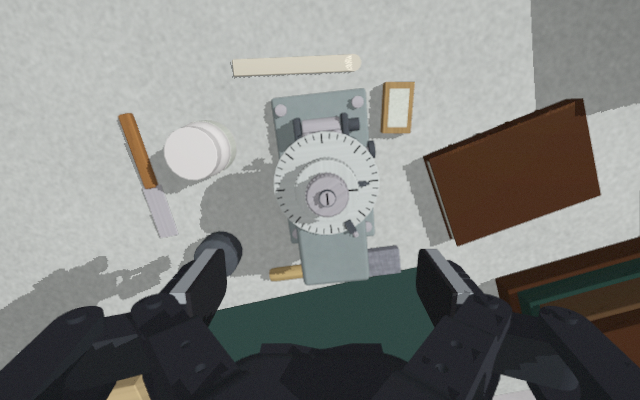

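The plate is centred near (327,184). There are two dark marks, at (365,183) and (349,227), and I need a close-up to tell the rider from the pointer.

Run:
```python
import cv2
a=cv2.imread("pics/w1.png")[120:250,262:392]; cv2.imwrite("pics/w1c.png",cv2.resize(a,(585,585),interpolation=cv2.INTER_CUBIC))
```

```text
(no output)
```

View pics/w1c.png

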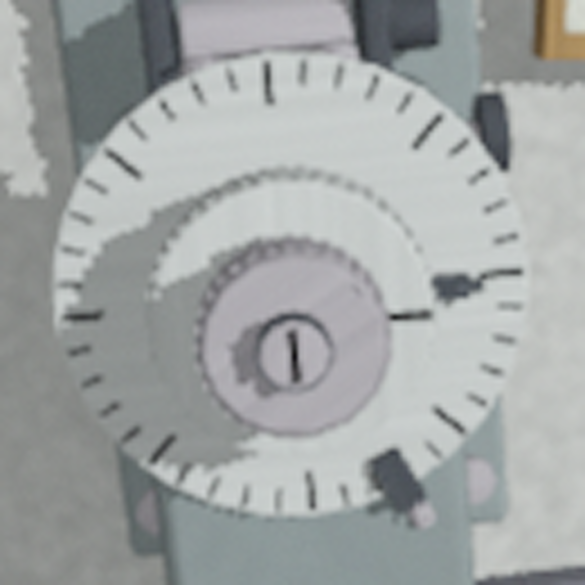

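The close-up shows the pointer blob at crop (455,287), on the right, and the rider at (397,485), lower right. That puts the rider clockwise of the pointer, as stated. I'll measure the angles on the plate plane.

```bash
cat >> h.py <<'E'
def darkpts(c,ctr,z=.142,thr=90):
    g=c["img"].max(2); out=[]
    K=np.array([[c["fx"],0,c["cx"]],[0,c["fy"],c["cy"]],[0,0,1]]); R=np.array(c["R"])
    vu=np.argwhere(g<thr).astype(float)
    p=cv2.undistortPoints(vu[:,None,::-1].copy(),K,np.array(c["D"],float))[:,0]
    d=np.c_[p,np.ones(len(p))]@R; o=-R.T@np.array(c["t"])
    X=o+d*((z-o[2])/d[:,2])[:,None]
    e=X[:,:2]-ctr[:2]; return np.hypot(*e.T),np.arctan2(e[:,1],e[:,0]),X
E
python3 - <<'E'
from h import *
c=optics.camera("wrist")
px=np.array([(53,300),(526,275),(285,52),(298,517),(110,432),(112,135),(462,118)])/4.5+[262,120]-.4
P=np.array([onz(c,u,.14)[:2] for u in px])
s=np.linalg.lstsq(np.c_[2*P,np.ones(len(P))],(P**2).sum(1),rcond=None)[0]
ctr=s[:2]; print("ctr",ctr,"r",np.sqrt(s[2]+ctr@ctr), np.hypot(*(P-ctr).T).round(4))
# stud top check (z=.186) and ring top
print("stud",onz(c,np.array((295,353))/4.5+[262,120]-.4,.186), "ring",onz(c,np.array((294,341))/4.5+[262,120]-.4,.180))
r,a,X=darkpts(c,ctr)
m=(r>.031)&(r<.056)
for b in np.unique(np.round(a[m],1)):
    k=m&(abs(a-b)<.05); print(b,k.sum(),a[k].mean().round(3),r[k].min().round(4),r[k].max().round(4))
E
```

```text
ctr [0.54349315 0.10132859] r 0.049659402126125386 [0.0499 0.049  0.0498 0.0501 0.0493 0.0494 0.0502]
stud [0.54298674 0.10140402 0.186     ] ring [0.54243843 0.10145711 0.18      ]
-3.0 2 -2.956 0.055 0.0558
-2.9 19 -2.894 0.0515 0.0559
-2.8 16 -2.824 0.0508 0.0556
-2.5 2 -2.491 0.0427 0.0452
-1.7 7 -1.711 0.0409 0.0465
-1.4 1 -1.396 0.0449 0.0449
-1.1 1 -1.083 0.0453 0.0453
-0.9 6 -0.928 0.0401 0.0457
0.2 10 0.21 0.0405 0.0521
0.3 8 0.296 0.0405 0.0502
1.4 6 1.428 0.0314 0.0464
1.9 8 1.926 0.0503 0.0527
2.0 16 1.996 0.0502 0.0532
2.1 20 2.109 0.0513 0.0555
2.2 4 2.197 0.0445 0.0555
2.5 9 2.517 0.0538 0.0558
2.6 19 2.616 0.051 0.0559
2.7 5 2.663 0.0533 0.0558
3.0 2 3.015 0.0442 0.045
```

```bash
cat >> h.py <<'E'
CTR=np.array([.5432,.1014])
def angs(c,pg=None,show=1,thr=125):
    r,a,X=darkpts(c,CTR,thr=thr)
    for n,m in (("ptr",(r>.031)&(r<.0405)&(a>-.1)&(a<1.8)),("rid",(r>.041)&(r<.054)&(abs(a-.25)<.13))):
        print(n,m.sum(),a[m].mean().round(3),np.round([a[m].min(),a[m].max(),r[m].min(),r[m].max()],3),X[m].mean(0).round(4))
E
python3 - <<'E'
from h import *
c=optics.camera("wrist"); angs(c,thr=110); angs(c,thr=135)
for u in [(480,285),(435,287),(370,465),(396,455),(432,510)]:
    e=onz(c,np.array(u)/4.5+[262,120]-.4,.142)[:2]-CTR; print(u,np.hypot(*e),np.arctan2(e[1],e[0]))
E
```

```text
ptr 35 1.304 [0.253 1.449 0.031 0.04 ] [0.552  0.1339 0.142 ]
rid 98 0.254 [0.126 0.347 0.041 0.054] [0.5893 0.1133 0.142 ]
ptr 46 1.324 [0.253 1.46  0.031 0.04 ] [0.5515 0.1342 0.142 ]
rid 117 0.25 [0.126 0.351 0.041 0.054] [0.5895 0.1132 0.142 ]
(480, 285) 0.03907882156033223 1.3872603948610986
(435, 287) 0.029767525184756016 1.3904885954686779
(370, 465) 0.041193685092393954 0.18615947777525854
(396, 455) 0.04182508723114085 0.32955903240646184
(432, 510) 0.05684823687010333 0.32971563610935745
```

```bash
cat >> h.py <<'E'
def st(l=""):
    s=get_state(); print(l,"t%.2f"%s["t"],"F",np.round(s["contact_force"],1),"M",np.round(s["moment"],3),"gap %.3f gf %.1f"%(s["finger_gap"],s["gripper_force"]),"tcp",np.round(s["tcp_pos"],4)); return s
E
python3 - <<'E'
from h import *
Y=2.9
ctrl.move_to([*CTR,.20],rot(Y)); st("above")
ctrl.servo_line([*CTR,.1455],velocity=.08); st("down")
fingers.gripper_to(0.0,90); st("grip")
E
```

```text
above t3.12 F [-0.8  0.5  0.2] M [ 0.007 -0.016  0.026] gap 1.002 gf 0.0 tcp [0.5427 0.1016 0.1995]
down t3.96 F [ 0.1 -0.1  0.3] M [-0.037  0.01   0.024] gap 0.998 gf 0.0 tcp [0.5434 0.1014 0.1456]
grip t4.37 F [-2.8  2.4  5.8] M [0.821 0.328 0.076] gap 0.618 gf 93.3 tcp [0.5441 0.1028 0.1475]
```

Run:
```python
from h import *
p=[.5438,.1031,.1475]
s0=get_state()
for k in range(1,7):
    ctrl.move_to(p,rot(2.9-k*.17)); s=st(k); R=np.array(s["tool_rot"]); print("yaw",np.arctan2(R[1,0],R[0,0]).round(3))
c=pic("wrist","w2")
cv2.imwrite("pics/w2c.png",cv2.resize(c["img"][100:300,200:440,::-1],None,fx=2.5,fy=2.5,interpolation=cv2.INTER_CUBIC))
```

```text
1 t4.66 F [ 1.1 -2.6 -0.8] M [-0.044 -0.343 -0.567] gap 0.614 gf 96.6 tcp [0.544  0.1027 0.1476]
yaw 2.732
2 t4.94 F [ 0.5 -4.6 -1.2] M [-0.348 -0.303 -0.592] gap 0.617 gf 96.7 tcp [0.544  0.1026 0.1476]
yaw 2.564
3 t5.22 F [ 0.6 -5.6 -0.8] M [-0.554 -0.374 -0.608] gap 0.617 gf 96.7 tcp [0.5439 0.1025 0.1476]
yaw 2.396
4 t5.51 F [-0.7 -5.6 -0.4] M [-0.563 -0.357 -0.601] gap 0.617 gf 96.7 tcp [0.5438 0.1024 0.1476]
yaw 2.226
5 t5.79 F [-0.1 -6.3  0. ] M [-0.69  -0.319 -0.595] gap 0.617 gf 96.8 tcp [0.5437 0.1023 0.1476]
yaw 2.056
6 t6.08 F [-1.8 -6.1  0.8] M [-0.754 -0.311 -0.582] gap 0.615 gf 96.8 tcp [0.5436 0.1022 0.1476]
yaw 1.886
```

View pics/w2c.png

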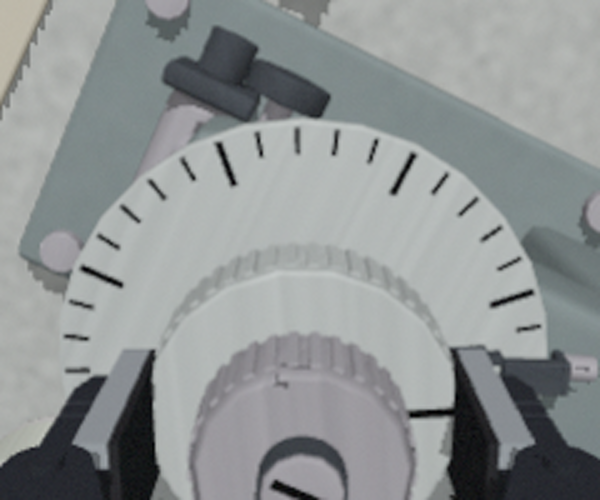

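The rider is at (530,370) in the crop, with the pointer hidden behind the right finger. I'll turn the remaining 0.12 rad, release, lift and measure.

Run:
```python
from h import *
ctrl.move_to([.5437,.1024,.1475],rot(1.886-.125)); st()
fingers.gripper_to(1.0); st("open")
ctrl.servo_line([.5437,.1024,.19],velocity=.1)
ctrl.move_to([.5437,.1024,.26],rot(2.6)); s=st()
c=pic("wrist","w3"); angs(c,thr=110); angs(c,thr=135)
o=onz(c,(320,200),.14);print(o)
K=np.array([[c["fx"],0,c["cx"]],[0,c["fy"],c["cy"]],[0,0,1]]);R=np.array(c["R"])
u=cv2.projectPoints(np.array([[[*CTR,.14]]]),cv2.Rodrigues(R)[0],np.array(c["t"]),K,np.array(c["D"]))[0][0,0].astype(int);print(u)
a=c["img"][max(0,u[1]-80):u[1]+80,u[0]-80:u[0]+80,::-1]; cv2.imwrite("pics/w3c.png",cv2.resize(a,None,fx=3.7,fy=3.7,interpolation=cv2.INTER_CUBIC))
```

```text
t6.38 F [-1.5 -3.6  1.2] M [-0.583 -0.222 -0.587] gap 0.614 gf 96.8 tcp [0.5435 0.1022 0.1476]
open t6.81 F [ 0.7 -0.  -0.6] M [-0.02   0.005 -0.051] gap 0.997 gf 0.0 tcp [0.544  0.1028 0.1478]
 t8.20 F [ 0.6  0.7 -0.2] M [-0.017 -0.002  0.021] gap 0.998 gf 0.0 tcp [0.5431 0.1023 0.2588]
ptr 29 0.233 [0.095 0.653 0.031 0.04 ] [0.5788 0.11   0.142 ]
rid 128 0.257 [0.13  0.352 0.041 0.054] [0.5894 0.1135 0.142 ]
ptr 45 0.265 [0.095 1.434 0.031 0.04 ] [0.5782 0.1109 0.142 ]
rid 152 0.254 [0.13  0.366 0.041 0.054] [0.5895 0.1134 0.142 ]
[0.54939853 0.09568136 0.14      ]
[322 190]
```

View pics/w3c.png

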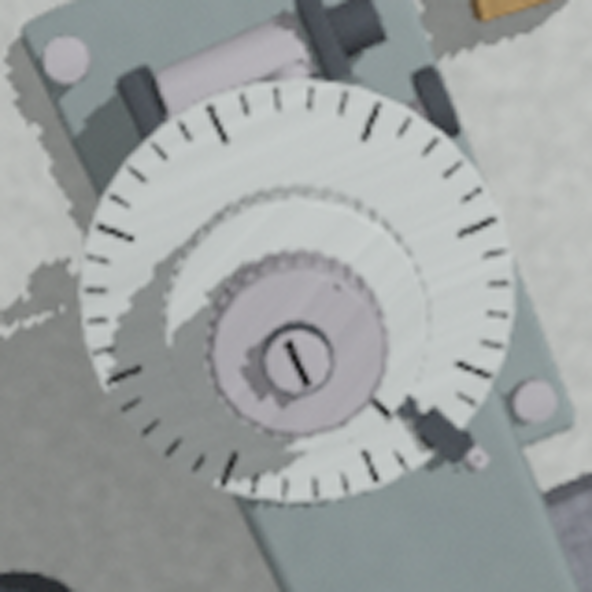

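The pointer now runs into the rider, at about (410,410) to (430,425). I'll check the offset numerically.

```bash
cat >> h.py <<'E'
def chk(thr=125):
    c=optics.camera("wrist"); r,a,X=darkpts(c,CTR,thr=thr); k=abs(a-.25)<.2
    for lo in np.arange(.030,.055,.0025):
        m=k&(r>=lo)&(r<lo+.0025)
        if m.sum(): print("%.4f"%lo,m.sum(),"med %.3f min %.3f max %.3f  lat %.4f"%(np.median(a[m]),a[m].min(),a[m].max(),(np.median(a[m])-.25)*lo))
E
python3 - <<'E'
from h import *
chk()
E
```

```text
0.0300 4 med 0.105 min 0.091 max 0.118  lat -0.0044
0.0325 6 med 0.168 min 0.101 max 0.286  lat -0.0027
0.0350 15 med 0.249 min 0.181 max 0.302  lat -0.0000
0.0375 10 med 0.240 min 0.183 max 0.279  lat -0.0004
0.0400 21 med 0.263 min 0.186 max 0.350  lat 0.0005
0.0425 24 med 0.253 min 0.174 max 0.347  lat 0.0001
0.0450 28 med 0.252 min 0.163 max 0.340  lat 0.0001
0.0475 26 med 0.257 min 0.117 max 0.334  lat 0.0003
0.0500 39 med 0.243 min 0.106 max 0.354  lat -0.0003
0.0525 18 med 0.254 min 0.195 max 0.337  lat 0.0002
```

The pointer is on the rider to well under 1 mm. Next is the ring: grip it with the tips kept above the dial top, then turn in small steps while reading the moment at rest.

```bash
cat >> h.py <<'E'
def mz(n=6):
    v=[]
    for _ in range(n): ctrl.wait(.03); v.append(get_state()["moment"][2])
    return np.mean(v)
E
python3 - <<'E'
from h import *
p=[.5438,.1024]
ctrl.move_to([*p,.21],rot(3.6))
ctrl.servo_line([*p,.168],velocity=.06); ctrl.wait(.2); print("bias",mz()); st("down")
fingers.gripper_to(0.0,70); ctrl.wait(.2); s=st("grip"); print(mz())
E
```

```text
bias 0.00537785344242842
down t10.49 F [-0.5  0.5  0.3] M [-0.017  0.025  0.017] gap 1.002 gf 0.0 tcp [0.5439 0.1024 0.1683]
grip t11.22 F [-3.9  2.7  5.4] M [0.595 0.655 0.045] gap 0.389 gf 69.3 tcp [0.5435 0.1031 0.1686]
-0.014026147920137668
```

Run:
```python
from h import *
p=np.array([.5436,.1027]); Y=3.6; z=.1684
for k in range(22):
    Y-=.1; z-=.0001
    ctrl.move_to([*p,z],rot(Y)); ctrl.wait(.1); m=mz(5)
    s=get_state(); R=np.array(s["tool_rot"]); print("%.2f yaw %.3f mz %.3f gap %.3f"%(Y,np.arctan2(R[1,0],R[0,0])%6.283,m,s["finger_gap"]),np.round(s["contact_force"],1))
    if -m>.17: break
print(s["t"])
```

```text
3.50 yaw 3.501 mz -0.009 gap 0.390 [-3.   3.6  4.9]
3.40 yaw 3.403 mz -0.051 gap 0.389 [-2.7  2.5  4.9]
3.30 yaw 3.302 mz -0.083 gap 0.385 [-3.9  4.1  5.1]
3.20 yaw 3.202 mz -0.064 gap 0.383 [-3.1  4.1  4.4]
3.10 yaw 3.103 mz -0.045 gap 0.387 [-3.4  3.6  5.1]
3.00 yaw 3.003 mz -0.091 gap 0.391 [-3.5  3.9  5.5]
2.90 yaw 2.903 mz -0.042 gap 0.386 [-3.6  2.8  5.7]
2.80 yaw 2.803 mz -0.077 gap 0.385 [-3.4  3.7  5.3]
2.70 yaw 2.703 mz -0.069 gap 0.386 [-3.3  2.7  4.5]
2.60 yaw 2.603 mz -0.074 gap 0.386 [-2.9  4.   5.3]
2.50 yaw 2.503 mz -0.104 gap 0.387 [-3.6  2.2  5.3]
2.40 yaw 2.403 mz -0.068 gap 0.386 [-3.6  3.5  5.2]
2.30 yaw 2.303 mz -0.084 gap 0.387 [-3.7  2.6  5.4]
2.20 yaw 2.203 mz -0.047 gap 0.384 [-3.9  2.6  5.2]
2.10 yaw 2.103 mz -0.077 gap 0.387 [-4.7  3.1  5. ]
2.00 yaw 2.003 mz -0.076 gap 0.386 [-4.8  4.   5.8]
1.90 yaw 1.902 mz -0.128 gap 0.388 [-4.2  2.8  5.6]
1.80 yaw 1.802 mz -0.254 gap 0.387 [-4.5  3.3  5.6]
20.725
```

Run:
```python
from h import *
p=np.array([.5436,.1027]); Y=1.8; z=.1666
print(mz(10))
for k in range(6):
    Y-=.05
    ctrl.move_to([*p,z],rot(Y)); ctrl.wait(.15); m=mz(10)
    s=get_state(); R=np.array(s["tool_rot"]); print("%.2f yaw %.3f mz %.3f gap %.3f"%(Y,np.arctan2(R[1,0],R[0,0])%6.283,m,s["finger_gap"]),np.round(s["contact_force"],1),s["t"])
    if -m>.27: break
```

```text
-0.23393157646205526
1.75 yaw 1.753 mz -0.008 gap 0.383 [-4.4  3.1  6.3] 21.7917
1.70 yaw 1.703 mz 0.011 gap 0.383 [-5.1  3.2  7. ] 22.525
1.65 yaw 1.653 mz 0.066 gap 0.390 [-4.4  3.1  5.1] 23.2583
1.60 yaw 1.603 mz 0.074 gap 0.390 [-3.9  2.2  5.7] 23.9917
1.55 yaw 1.553 mz 0.128 gap 0.385 [-3.9  3.1  5.8] 24.725
1.50 yaw 1.503 mz 0.203 gap 0.386 [-4.   2.9  5.8] 25.4583
```

The moment reading changed sign, which doesn't fit tightening. Before turning any further I'll cross-check it against joint-6 torque and the picture.

Run:
```python
from h import *
v=[];
for _ in range(20):
    ctrl.wait(.02); s=get_state(); v.append(np.r_[s["tau"],s["moment"]])
print(np.mean(v,0).round(3),np.std(v,0).round(3)); st()
c=pic("wrist","w4"); cv2.imwrite("pics/w4c.png",cv2.resize(c["img"][80:330,180:460,::-1],None,fx=2.3,fy=2.3,interpolation=cv2.INTER_CUBIC))
```

```text
[ -2.229 -36.518 -34.033  -0.979  -1.263   0.191   0.494   0.638   0.189] [0.    0.    0.    0.    0.    0.    0.034 0.032 0.027]
 t25.79 F [-5.   2.6  6.1] M [0.526 0.648 0.177] gap 0.386 gf 69.9 tcp [0.5433 0.1027 0.1667]
```

View pics/w4c.png

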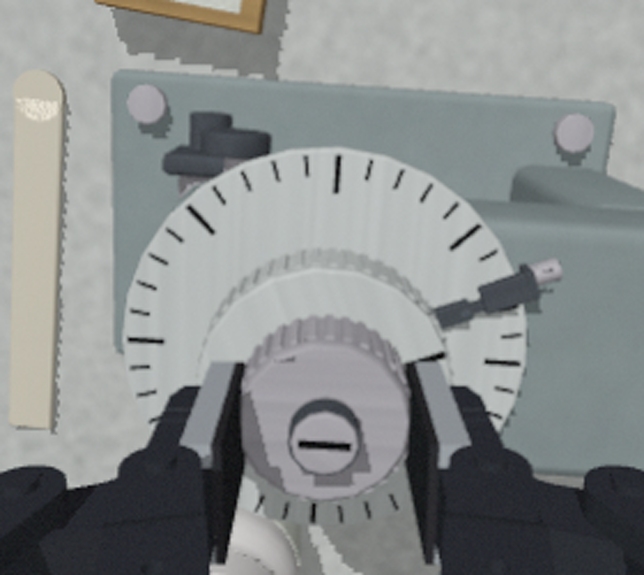

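The picture shows the pointer still in line with the rider, at about (455,312) and (510,290). Joint-6 torque (+0.19) agrees with the moment. So positive is the resisting direction, and the earlier negative readings were relaxation after the larger steps overshot. The turning torque is now about 0.3 N m. I'll go on in small steps to a rest reading of about 0.31.

Run:
```python
from h import *
p=np.array([.5436,.1027]); Y=1.5; z=.1666
for k in range(7):
    Y-=.035
    ctrl.move_to([*p,z],rot(Y)); ctrl.wait(.3); m=mz(8)
    s=get_state(); R=np.array(s["tool_rot"]); print("%.3f yaw %.3f mz %.3f tau6 %.3f"%(Y,np.arctan2(R[1,0],R[0,0]),m,s["tau"][5]),s["t"])
    if s["tau"][5]>.30: break
```

```text
1.465 yaw 1.469 mz 0.224 tau6 0.235 26.6583
1.430 yaw 1.434 mz 0.256 tau6 0.249 27.475
1.395 yaw 1.399 mz 0.258 tau6 0.263 28.2917
1.360 yaw 1.364 mz 0.305 tau6 0.298 29.1083
1.325 yaw 1.329 mz 0.376 tau6 0.363 29.925
```

Run:
```python
from h import *
fingers.gripper_to(1.0); st("open")
p=[.5436,.1027]
ctrl.servo_line([*p,.21],velocity=.08)
ctrl.move_to([.5437,.1024,.26],rot(2.6)); ctrl.wait(.3); st(); chk()
c=pic("wrist","w5"); cv2.imwrite("pics/w5c.png",cv2.resize(c["img"][110:270,242:402,::-1],None,fx=3.7,fy=3.7,interpolation=cv2.INTER_CUBIC))
```

```text
open t30.49 F [-0.1 -0.4  0.1] M [-0.001  0.025  0.022] gap 0.999 gf 0.0 tcp [0.5437 0.1025 0.1665]
 t32.65 F [-0.7  0.5  0.5] M [ 0.058  0.013 -0.001] gap 0.998 gf 0.0 tcp [0.5436 0.1024 0.2598]
0.0300 6 med 0.107 min 0.082 max 0.126  lat -0.0043
0.0325 6 med 0.171 min 0.113 max 0.279  lat -0.0026
0.0350 15 med 0.243 min 0.190 max 0.311  lat -0.0003
0.0375 9 med 0.242 min 0.209 max 0.274  lat -0.0003
0.0400 21 med 0.270 min 0.181 max 0.348  lat 0.0008
0.0425 24 med 0.247 min 0.168 max 0.341  lat -0.0001
0.0450 27 med 0.253 min 0.171 max 0.347  lat 0.0001
0.0475 28 med 0.258 min 0.137 max 0.352  lat 0.0004
0.0500 40 med 0.244 min 0.115 max 0.363  lat -0.0003
0.0525 17 med 0.261 min 0.203 max 0.333  lat 0.0006
```

View pics/w5c.png

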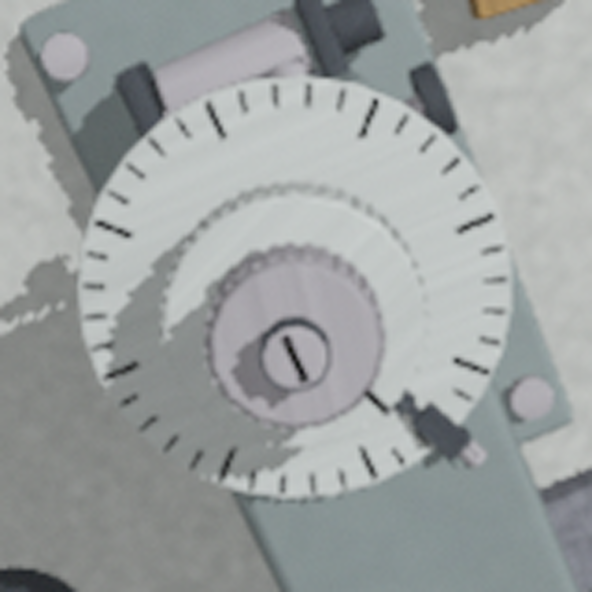

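The pointer at (405,407) still stands at the rider at (440,430), and the gripper is clear, so I'm handing in.

```bash
python3 -c "
from h import *
print(ctrl.hand_in())"
```

```text
the job is handed in; nothing more can be done
None
```

The job is handed in, verdict not shown: the pointer is within about 1 mm of the rider, the lock ring was tightened with an estimated 0.46–0.51 N m, and the arm is clear of everything.

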